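# Weigh the sharps bin on the hand scale

## Task

Take the sprung hand scale from its stand, hook it under the handle of the yellow sharps bin and lift gently until the bin hangs just clear of its mat, about a centimetre and never more than one and a half, and let it hang still for two seconds so that the weight can be read. Then lower the bin softly back to where it stood, unhook it, hang the scale back on its stand and let go, without touching the bin with the gripper or disturbing the other things.

Things in the scene. Friction and masses are not known exactly. Their poses are not given: they have to be found in the camera images.
- scale_grip (a point): Centre of the hand scale's dark rubber grip block, 24 mm thick (x) by 36 wide (y) by 50 tall: pinch it from above across its thickness (fingers closing along x). z up. Below it: a blue shoulder bar 24 x 64 (along y) x 10 mm, its underside 36 mm below this point; then a white housing 24 x 30 (y) mm ending 96 mm below this point, from which the steel hook hangs. 0.19 kg.
- hook_seat (a point): Bottom of the bight of the hook (6 mm wire), on the scale's axis, 145 mm below scale_grip when slack. The hook lies in the scale's x-z plane, open toward +x: tip 15 mm ahead and 12 mm above, back 16 mm behind, lowest steel 6 mm below this point. Moved along its +x, it passes under a bar centred 18 to 32 mm above this point; the bar is caught once within 7 mm of the axis.
- hook (a joint): Stretch of the scale's spring in m, shown by the red pointer: 0 slack, 0.075 at the end stop; 140 N/m (1 mm per 0.14 N), lightly damped. The hook moves down the scale's axis. The bin's full weight stretches it by about 27 to 64 mm; once the bin hangs free it stretches no further.
- stand_rest (a point): Fixed aluminium stand for the scale: point midway between the tops of its two level tines, 140 mm above the table, where the centre of the shoulder's underside rests. Tines lie along x, 40 mm apart inside, open toward -x (robot side); two slim posts at +x, no higher. Lips 6 mm high 18 mm before and behind allow 6 mm play. The scale leaves up (over 10 mm), then 60 mm along -x; returns the same way.
- bin: Yellow round sharps bin with a red lid, 114 mm diameter, lid top 70 mm high, origin at the centre of its underside, standing loose on the green mat (so 4 mm above the table). Mass unknown, 0.39 to 0.91 kg, centred. z up, y along the handle.
- bail_peak (a point): Peak of the bin's stiff white handle, centre of the bar (7 mm round), 112 mm above the bin's underside and right above its centre. The handle is an arch in the bin's y-z plane, sloping down 20 mm over 46 mm to each side of the peak, its underside at the peak 38 mm above the lid; the hook must pass under it along the bin's x, from either side.
- mat: Fixed green round mat on the table under the bin, 190 mm diameter, 4 mm thick, origin at the centre of its underside.
- saline: Loose clear bottle with a black cap, 68 mm diameter, 170 mm tall, origin at the centre of its underside. Leave alone.
- glove_box: Loose cardboard box 120 x 220 x 70 mm, origin at the centre of its underside. Leave alone.
- steel_bowl: Loose steel bowl, 120 mm diameter, 45 mm high, origin at the centre of its underside. Leave alone.
- stand: The same stand: origin at table height, straight below stand_rest. x, y, z as those of the scale hanging on it. Base plate 150 x 100 x 10 mm, from 50 mm before to 100 mm behind its origin.
Things that resemble listed ones, but are neither listed nor needed, are in the scene too. Leave any green look-alike of the part that bears scale_grip alone. What is shaped like the stand but blue is not meant.

How it is judged:
On the way, in this order (a step that is already met when the one before it is completed fails the run):
1. the hook of the scale is under the peak of the handle and pulls up on it, the bin still on its mat (distance between hook_seat and bail_peak below 0.018 m and contact force between scale and bin above 0.8 N and height (world z) of bin below 0.008 m), for 0.05 s.
2. the bin hangs still from the scale, clear of its mat by 4 to 16 mm, for 1.5 s (height (world z) of bin between 0.008 and 0.02 m and contact force between bin and mat below 0.1 N and contact force between scale and bin above 3 N and linear speed of bin below 0.03 m/s), for 1.5 s.
At the end, for the whole second after the job is handed in: Bin upright (0.05 rad) on its mat within 35 mm of its start, unhooked; scale hanging upright (0.1 rad) on both tines (grip within 15 mm sideways of the rest point, 32 to 40 mm above it, turned under 0.3 rad), spring slack, released, at rest (height (world z) of bin below 0.007 m and angle between bin's own z axis and vertical below 0.05 rad and distance of bin from where it was at the start of the episode below 0.035 m and linear speed of bin below 0.02 m/s and contact force between scale and bin below 0.05 N and horizontal distance between scale_grip and stand_rest below 0.015 m and z of scale_grip in the frame of stand_rest between 0.032 and 0.04 m and angle between scale_grip's own z axis and vertical below 0.1 rad and angle between the x axis of scale_grip and the x axis of stand_rest, either way round below 0.3 rad and value of joint hook below 0.005 m and contact force between the fingers and scale below 0.05 N); the robot touches nothing.
It fails at once if the bin is lifted more than 17 mm off its mat (height (world z) of bin above 0.021 m).
It fails at once if the scale snatches or presses the bin with more than 12 N, or the bin bears on the mat with more than 14 N (hard landing) (contact force between scale and bin above 12 N or contact force between bin and mat above 14 N).
It fails at once if the bin tips by more than 0.25 rad (angle between bin's own z axis and vertical above 0.25 rad).
It fails at once if the gripper or arm touches the bin (contact force between any of the fingers, the arm and bin above 0.5 N).
It fails at once if the bottle, box or bowl is moved by more than 20 mm (distance of any of saline, glove_box, steel_bowl from where it was at the start of the episode above 0.02 m).
It also fails if it takes over 72 s, if anything falls off the work surface, if the arm or the gripper's body presses on something with over 40 N, if the wrist force passes 120 N, or if a joint passes its speed limit or range.

## Robot

A 6-joint arm with a two-finger parallel gripper is mounted at the origin on the work surface. World frame = base frame: x ahead of the robot, y to its left, z up, the work surface at z = 0. Lengths are in m, angles in rad, forces in N, time in s.
With the tool pointing down it reaches from about 0.375 to 0.975 m from the base axis. Payload 3.8 kg.
Tool frame: the origin (TCP) lies on the centre line of the jaws, within the pads' length; the fingertips stand 14 mm ahead of it and the grasp point (between the pads) lies 5 mm behind it; z points along the fingers, y is the line along which they close (so a half turn about z gives the same grasp; the last joint's range is limited). The gripper opens to 85 mm and grips with 20 to 120 N. Pads are 22 mm wide; open, the fingers measure 114 mm over their backs; the gripper's body (76 mm by 85 mm) begins 54 mm behind the grasp point. The pads swing forward as they close: fully open they stand 13 mm farther back than shut.
Start: joints at [-1.19, 0.264, 1.604, -0, 1.274, -0.037], TCP at [0.274, -0.617, 0.245] pointing down, gripper open.
Joint ranges: [-2.63, 2.63], [-0.94, 2.18], [0.31, 2.57], [-1.31, 4.45], [0, 2.66], [-2.55, 2.55]. Speed limits (rad/s): [2.57, 2.57, 3.14, 3.14, 3.14, 3.14].

## Interface

Orientations are given as a rotation vector (axis times angle).
In Python, from workcell import bot, eyes, spot_in gives the robot as it stands.
- The arm moves only by the tool carry_out, never from a script. Its argument "series" is text: rows parted by semicolons, each of 4 numbers parted by spaces: the shift along the world's x, y, z in m, then the turn about the world's z in degrees. In form: tx ty tz roll; .... A call has 1 to 20 rows; each row shifts and turns the commanded pose from where the row before left it; what a row does not reach is not made up. A row lasts 1/8 s, in which the tool goes at most 62.5 mm and 10.7 degrees, less where a joint would pass 70% of its speed; a pose out of reach is approached as far as the arm can. A call is refused whole if a number of a shift passes 0.0625 or a number of a turn 10.7, either way. A call with a gripper value outside its range is refused whole. "jaw" is the gripper command: -1 is shut, 1 is fully open, values between are in proportion, set as the call begins (left out, the last holds). The fingers move at their own pace and stop on an object; "grip_force" is the grip in N (left out, the last holds). Time passes only in rows, so rows that do not move let the fingers close. It gives the time, the measured TCP pose, the force, the opening and the grip force at its end, in the units of the state.
- bot.read_state(): the state, without advancing time (a new reading comes with each control period).
- eyes.read_camera(name): name is "side" or "top" or "wrist"; returns (picture, depth): 420x560x3 uint8, blue, green, red; 420x560 float32, m along the optical axis (not along the pixel's ray), 0 where there is no reading.
- eyes.get_calibration(name): a dict with "K" (3x3 intrinsics, pixels), "position" and "rotation" of the camera in the world; the wrist camera has in their place "T_tool_cam" (4x4, takes a point from camera to tool coordinates, whose origin is the TCP and whose axes are the flange's). Camera axes: x right, y down, z forward; pixel columns grow to the right and rows downward; lengths in m; the calibration is good to about 2 mm. The wrist camera is an equidistant fisheye: a pixel r from the principal point sees the ray r / f radians off the axis. A picture is of the moment at which its call begins: read the wrist's pose just before it. get_calibration takes no time and is no camera call.
- bot.finish_job(): hands the job in; it is judged then, once.
Trained networks look in the newest picture that a camera, given by its name, has taken for a name from the list of things; names that differ only in an ending like _2 or _b are one class to them, and where a whole thing is asked for, a point or a joint stands for the part that bears it (a point fixed in the world has none). Each returns a list of dicts, best first, with "score" (0 to 1); they miss things now and then, are a little off and sometimes report something else, mostly with a low value. They report only what shows in the picture. A call takes as long as a camera call. They do not tell look-alikes from the thing itself.
- spot_in(camera, target): "rect" ([centre column, centre row, width, height] in pixels, round what is visible of it).
The state is a dict: "time": time; "q": joint angles; "joint_vel": joint speeds; "joint_torque": joint torques, N m; "tool_pos": TCP position; "tcp_rot": TCP orientation; "wrist_force": force on the tool from outside, world axes, zero at the start; "torque": the same for the moment, N m; "width": opening from 0.0 (shut) to 1.0 (fully open); "grip_force": force on a finger pad.
Only numpy, scipy, OpenCV 4.12 (cv2) and the standard library are available. Lean on these libraries where they do the work, as an engineer would, in place of code of your own. Each camera call takes 0.05 s, during which the arm holds its last target. There are 200 camera calls.

## Working session

There is one attempt and no reset: what is moved stays moved. The work goes in short steps, Python scripts to look and compute and a tool call to move; the robot and the scene stay as the last step left them, time stands still between calls to the robot, and variables do not carry over. Pictures are saved under pics/ and viewed, at most 10 in all, crops included, and the job is handed in when it is done.

Besides the shell and the picture viewer there is one more tool, called after "Call:" as name(argument=value, ...), one argument or row to a line, values as JSON. carry_out: Moves the arm, as the interface text tells. Its arguments: {"type":"object","properties":{"series":{"type":"string"},"jaw":{"type":"number"},"grip_force":{"type":"number"}},"required":["series"]}

```bash
mkdir -p pics; cat > h.py <<'E'
import numpy as np, cv2
from workcell import bot, eyes, spot_in
from scipy.spatial.transform import Rotation as R
def cloud(name):
    im,d=eyes.read_camera(name); c=eyes.get_calibration(name); K=np.array(c["K"])
    v,u=np.mgrid[:420,:560]
    P=np.stack([(u-K[0,2])/K[0,0]*d,(v-K[1,2])/K[1,1]*d,d],-1)
    Rm=np.array(c["rotation"]); Rm=Rm if Rm.shape==(3,3) else R.from_rotvec(Rm).as_matrix()
    W=P@Rm.T+np.array(c["position"]); W[d==0]=np.nan
    return im,W
E
python3 - <<'E'
from h import *
print(bot.read_state())
for n in("top","side"):
    im,W=cloud(n); cv2.imwrite(f"pics/{n}0.png",im); np.savez(f"{n}0.npz",im=im,W=W)
    print(n,eyes.get_calibration(n))
    for t in("scale_grip","stand","bin","bail_peak","hook","saline","glove_box","steel_bowl","mat"):
        for r in spot_in(n,t)[:3]:
            u,v=map(int,r["rect"][:2]); print(t,np.round(r["score"],2),np.round(r["rect"]),np.round(W[min(v,419),min(u,559)],3))
E
```

```text
{'time': 0.0, 'q': array([-1.18990749e+00,  2.64767358e-01,  1.60538318e+00, -1.04787821e-05,
        1.27370613e+00, -3.68936037e-02]), 'joint_vel': array([-2.41713868e-06,  1.27548806e-03,  6.72905108e-04, -1.21853605e-03,
        5.29870155e-04,  3.90979470e-04]), 'joint_torque': array([-3.05671201e-03, -5.15120816e+01, -3.67309892e+01, -4.23523816e-04,
        1.29730452e-02,  1.04209260e-06]), 'tool_pos': array([ 0.27360724, -0.61628789,  0.24394747]), 'tcp_rot': array([-3.07111748e+00, -6.51031380e-01,  6.23722763e-04]), 'wrist_force': array([ 0.46351658, -0.15546303,  0.2433616 ]), 'torque': array([-0.01363127, -0.07677824, -0.01799385]), 'grip_force': 0.0, 'width': 0.9986702165173206}
top {'K': array([[394.7009259 ,   0.        , 276.05220279],
       [  0.        , 394.7009259 , 210.86332058],
       [  0.        ,   0.        ,   1.        ]]), 'position': array([0.46300757, 0.03869251, 1.11122903]), 'rotation': array([-2.1992264 ,  2.20971897, -0.11081712])}
scale_grip 0.78 [401. 155.  24.  60.] [ 0.692 -0.347  0.032]
scale_grip 0.57 [348. 209.  29.  18.] [ 0.527 -0.159  0
[... 761 characters left out ...]
06,  1.33643665])}
scale_grip 0.86 [176. 194.  54.  22.] [ 0.693 -0.326  0.024]
scale_grip 0.77 [237. 175.  11.  37.] [ 0.543 -0.148  0.15 ]
scale_grip 0.65 [246. 164.  35.  22.] [ 0.396 -0.425  0.015]
stand 0.96 [231. 199.  57.  61.] [ 0.53  -0.256 -0.004]
stand 0.77 [299. 178.  50.  59.] [ 0.262 -0.267 -0.001]
stand 0.41 [240. 179.  14.  53.] [ 0.543 -0.136  0.139]
bin 0.94 [296. 256.  45.  51.] [0.522 0.175 0.071]
bail_peak 0.93 [296. 258.  46.  47.] [0.528 0.185 0.073]
saline 0.74 [177. 243.  29.  63.] [0.79  0.025 0.104]
glove_box 0.57 [366. 328. 100.  98.] [0.508 0.454 0.068]
steel_bowl 0.82 [244. 165.  33.  21.] [ 0.409 -0.413  0.017]
mat 0.87 [292. 276.  71.  44.] [0.545 0.197 0.029]
```

```bash
python3 - <<'E'
import numpy as np,cv2
t=np.load("top0.npz");s=np.load("side0.npz")
a=cv2.resize(t["im"][100:330,170:450],None,fx=2.8,fy=2.6,interpolation=cv2.INTER_CUBIC); cv2.imwrite("pics/topc.png",a)
a=cv2.resize(s["im"][130:310,140:360],None,fx=3.5,fy=3.3,interpolation=cv2.INTER_CUBIC); cv2.imwrite("pics/sidec.png",a)
E
```

```text
(no output)
```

View pics/topc.png

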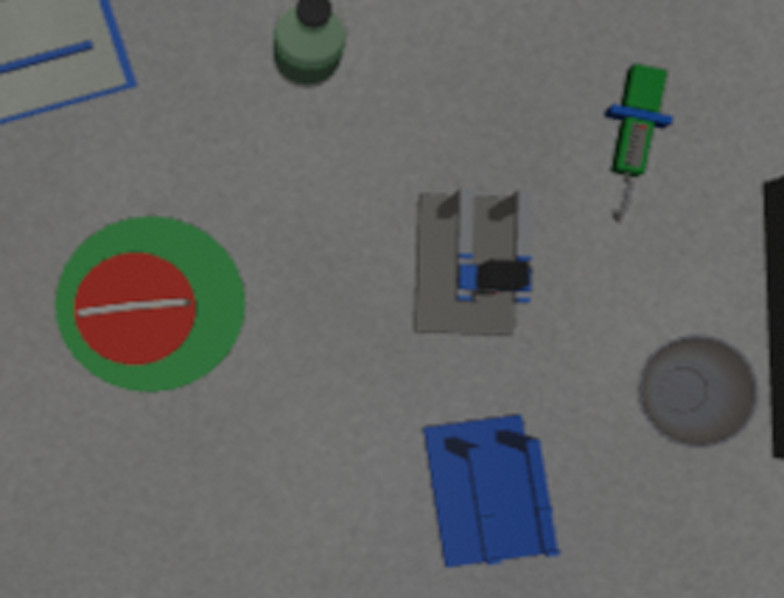

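View pics/sidec.png

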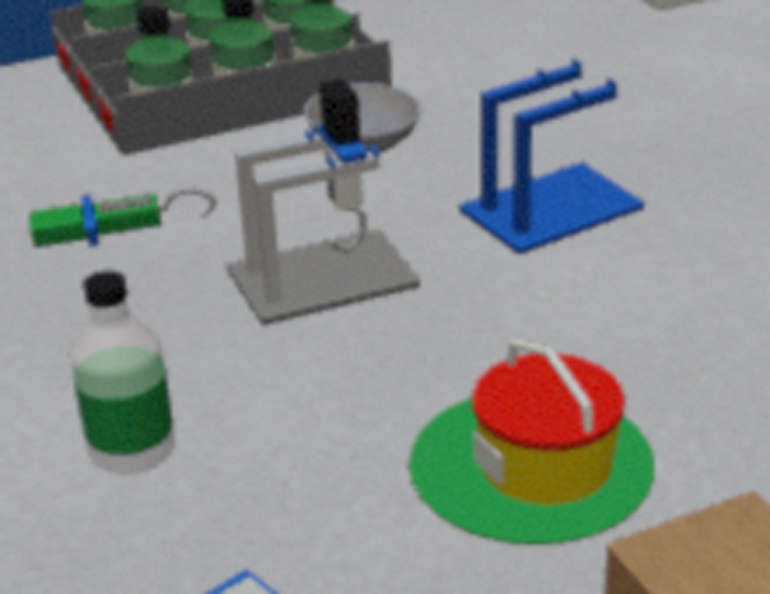

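Candidates (full top picture pixels): the green look-alike lying at (401,155), the black grip with blue shoulder hanging on the aluminium stand at (348,206), and the empty blue stand at (348,288). I choose the black grip on the grey stand. The bin with its white handle is at (219,219), and the handle runs roughly along y.

```bash
python3 - <<'E'
import numpy as np,cv2
for n in("top","side"):
    f=np.load(n+"0.npz"); im=f["im"].astype(int); W=f["W"]; hsv=cv2.cvtColor(f["im"],cv2.COLOR_BGR2HSV).astype(int)
    X,Y,Z=W[...,0],W[...,1],W[...,2]
    def rep(l,m):
        P=W[m]; 
        if len(P)<5: print(n,l,len(P));return
        c,s,a=cv2.minAreaRect(P[:,:2].astype(np.float32)*1000)
        print(n,l,len(P),"med",np.round(np.median(P,0),4),"lo",np.round(np.percentile(P,3,0),4),"hi",np.round(np.percentile(P,97,0),4),"rect",np.round(c),np.round(s),round(a,1))
    reg=(abs(X-.53)<.12)&(abs(Y+.17)<.1)
    rep("griptop",reg&(Z>.19)&(hsv[...,2]<80))
    rep("grip",reg&(Z>.155)&(hsv[...,2]<80))
    rep("shoulder",reg&(Z>.125)&(hsv[...,1]>120)&(hsv[...,0]>95))
    rep("tines",reg&(Z>.125)&(Z<.15)&(hsv[...,1]<70)&(hsv[...,2]>60))
    rep("base",reg&(Z>.004)&(Z<.016))
    b=(abs(X-.51)<.12)&(abs(Y-.15)<.12)
    m=b&(Z>.09)&(hsv[...,1]<90); rep("bail",m)
    P=W[m]; 
    if len(P)>10:
        p=np.polyfit(P[:,1],P[:,0],1); print(p)
    rep("lid",b&(Z>.06)&(Z<.085)&(hsv[...,1]>150)&((hsv[...,0]<8)|(hsv[...,0]>172)))
    rep("mat",b&(Z<.02)&(hsv[...,1]>100)&(abs(hsv[...,0]-65)<20))
E
```

```text
top griptop 153 med [ 0.5381 -0.1683  0.1999] lo [ 0.5267 -0.1851  0.1967] hi [ 0.5479 -0.1519  0.2033] rect [ 537. -170.] [36. 23.] 88.3
top grip 196 med [ 0.5361 -0.1656  0.1995] lo [ 0.5254 -0.1846  0.1636] hi [ 0.5479 -0.1516  0.203 ] rect [ 537. -169.] [37. 23.] 87.5
top shoulder 88 med [ 0.5365 -0.1463  0.1492] lo [ 0.5157 -0.1968  0.1446] hi [ 0.5577 -0.1375  0.1993] rect [ 537. -168.] [61. 40.] 87.1
top tines 329 med [ 0.5866 -0.1886  0.1399] lo [ 0.523  -0.2027  0.1293] hi [ 0.6212 -0.139   0.1439] rect [ 571. -171.] [ 65. 104.] 87.7
top base 1445 med [ 0.5517 -0.1572  0.0102] lo [ 0.4533 -0.2292  0.0044] hi [ 0.6337 -0.118   0.014 ] rect [ 530. -170.] [199. 238.] 89.9
top bail 96 med [0.5136 0.1521 0.1098] lo [0.5069 0.1086 0.0977] hi [0.5193 0.1997 0.1213] rect [513. 154.] [ 6. 97.] 5.9
[-0.1081004   0.52987453]
top lid 1266 med [0.5103 0.1548 0.0747] lo [0.4636 0.1077 0.0712] hi [0.5604 0.2033 0.0782] rect [512. 155.] [110. 108.] 89.7
top mat 1959 med [0.5301 0.1235 0.0047] lo [0.4358 0.064  0.0006] hi [0.6062 0.2322 0.0085] rect [521. 149.] [185. 182.] 89.4
side griptop 
[... 381 characters left out ...]
] [60. 43.] 85.8
side tines 329 med [ 0.5796 -0.1453  0.1354] lo [ 0.5246 -0.1999  0.1269] hi [ 0.6201 -0.1331  0.1413] rect [ 569. -168.] [ 74. 106.] 87.7
side base 799 med [ 0.56   -0.1585  0.0087] lo [ 0.4909 -0.2138  0.0049] hi [ 0.6332 -0.1168  0.0127] rect [ 559. -169.] [178. 153.] 23.8
side bail 93 med [0.512  0.1681 0.1054] lo [0.5054 0.1122 0.0919] hi [0.5199 0.2052 0.1176] rect [512. 160.] [  9. 100.] 5.1
[-0.12148865  0.53249546]
side lid 866 med [0.5199 0.1655 0.0724] lo [0.4659 0.1138 0.0677] hi [0.5633 0.2109 0.0753] rect [514. 160.] [110. 109.] 60.2
side mat 1329 med [0.5586 0.1834 0.0026] lo [ 0.4388  0.0763 -0.0007] hi [0.6065 0.2374 0.0054] rect [530. 162.] [163. 186.] 51.0
```

```bash
python3 - <<'E'
from h import *
s=bot.read_state(); M=R.from_rotvec(s["tcp_rot"]).as_matrix(); print(M.round(3)); 
print("y axis yaw",np.degrees(np.arctan2(M[1,1],M[0,1])))
c=eyes.get_calibration("wrist"); print(c)
W=np.load("top0.npz")["W"]; m=(W[...,0]<.7)&(W[...,1]<-.45)&(W[...,2]>.03); print(len(W[m]),np.nanpercentile(W[m],[0,50,99],0).round(3))
E
```

```text
[[ 0.914  0.406 -0.   ]
 [ 0.406 -0.914 -0.   ]
 [-0.    -0.    -1.   ]]
y axis yaw -66.05917973124038
{'K': array([[325.1922621 ,   0.        , 276.05236474],
       [  0.        , 325.1922621 , 211.46516985],
       [  0.        ,   0.        ,   1.        ]]), 'T_tool_cam': array([[ 6.76275434e-04, -9.56157810e-01, -2.92851130e-01,
         7.46409971e-02],
       [ 9.99999514e-01,  8.56863276e-04, -4.88375812e-04,
         4.11052529e-04],
       [ 7.17897726e-04, -2.92850657e-01,  9.56157925e-01,
        -1.28923200e-01],
       [ 0.00000000e+00,  0.00000000e+00,  0.00000000e+00,
         1.00000000e+00]])}
9106 [[-0.031 -0.724  0.03 ]
 [ 0.487 -0.586  0.09 ]
 [ 0.652 -0.479  0.307]]
```

Call:
carry_out(
  series="0 0 0.035 0; 0 0 0.035 0; 0.026 0.045 0 6.3; 0.026 0.045 0 6.3; 0.026 0.045 0 6.3; 0.026 0.045 0 6.3; 0.026 0.045 0 6.3; 0.026 0.045 0 6.3; 0.026 0.045 0 6.3; 0.026 0.045 0 6.3; 0.026 0.045 0 6.3; 0.03 0.045 0 6.8; 0 0 0 0; 0 0 0 0",
  jaw=1,
  grip_force=50,
)

```text
time: 2.75
tool_pos: [0.5377, -0.167, 0.3153]
tcp_rot: [2.27, 2.171, -0.001]
wrist_force: [0.1, -0.6, 0.3]
width: 0.999
grip_force: 0.0
```

```bash
cat >> h.py <<'E'
def wcloud():
    s=bot.read_state(); im,d=eyes.read_camera("wrist"); c=eyes.get_calibration("wrist"); K=c["K"]; f=K[0,0]
    v,u=np.mgrid[:420,:560]; x=u-K[0,2]; y=v-K[1,2]; r=np.hypot(x,y)+1e-9; t=np.minimum(r/f,1.5)
    P=np.stack([np.tan(t)*x/r*d,np.tan(t)*y/r*d,d],-1); T=c["T_tool_cam"]
    M=R.from_rotvec(s["tcp_rot"]).as_matrix()
    W=(P@T[:3,:3].T+T[:3,3])@M.T+s["tool_pos"]; W[d==0]=np.nan
    return im,W,s
E
python3 - <<'E'
from h import *
im,W,s=wcloud(); cv2.imwrite("pics/w1.png",im); np.savez("w1.npz",im=im,W=W)
print(s["tool_pos"],spot_in("wrist","scale_grip"))
hsv=cv2.cvtColor(im,cv2.COLOR_BGR2HSV); X,Y,Z=W[...,0],W[...,1],W[...,2]
reg=(abs(X-.54)<.04)&(abs(Y+.17)<.05)
for l,m in(("top",reg&(Z>.19)&(Z<.21)),("shoulder",reg&(Z>.135)&(Z<.16)&(hsv[...,1]>120)&(hsv[...,0]>95))):
    P=W[m]; print(l,len(P),np.percentile(P,[2,50,98],0).round(4) if len(P) else 0, cv2.minAreaRect(P[:,:2].astype(np.float32)*1000) if len(P) else 0)
E
```

```text
[ 0.53774267 -0.16697066  0.31525424] [{'rect': [377.9, 279.6, 101.7, 34.0], 'score': 0.73}, {'rect': [273.8, 197.7, 28.6, 70.3], 'score': 0.6}, {'rect': [476.5, 53.8, 99.3, 65.0], 'score': 0.6}]
top 1346 [[ 0.5241 -0.1839  0.1939]
 [ 0.5357 -0.1659  0.2   ]
 [ 0.5471 -0.1502  0.2015]] ((535.4185791015625, -167.47787475585938), (35.06570053100586, 23.938796997070312), 87.65982818603516)
shoulder 624 [[ 0.5136 -0.1978  0.145 ]
 [ 0.5361 -0.1445  0.1497]
 [ 0.5569 -0.1363  0.1558]] ((535.2485961914062, -167.781005859375), (63.98416519165039, 43.49154281616211), 87.6346206665039)
```

View pics/w1.png

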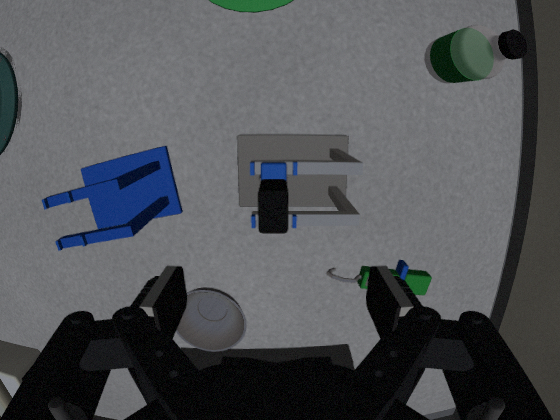

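The picture shows the black grip at (273,200), straight below the gripper. The blue stand at (125,190) and the green look-alike at (395,278) are well clear.

Call:
carry_out(
  series="-0.002 0 -0.03 0; 0 0 -0.03 0; 0 0 -0.03 0; 0 0 -0.025 0; 0 0 -0.015 0; 0 0 -0.009 0; 0 0 0 0; 0 0 0 0",
)

```text
time: 3.85
tool_pos: [0.5366, -0.1673, 0.1774]
tcp_rot: [2.269, 2.17, 0.001]
wrist_force: [0.1, 0.2, 0.2]
width: 0.998
grip_force: 0.0
```

Call:
carry_out(
  series="0 0 0 0; 0 0 0 0; 0 0 0 0; 0 0 0 0; 0 0 0 0; 0 0 0 0; 0 0 0 0; 0 0 0 0",
  jaw=-1,
  grip_force=50,
)

```text
time: 4.85
tool_pos: [0.5359, -0.1669, 0.1765]
tcp_rot: [2.27, 2.171, 0.0]
wrist_force: [-2.1, 0.8, 4.7]
width: 0.273
grip_force: 50.0
```

Call:
carry_out(
  series="0 0 0.005 0; 0 0 0.01 0; 0 0 0.01 0; 0 0 0 0; -0.02 0.001 0 0; -0.03 0.001 0 0; -0.03 0.001 0 0; 0 0 0 0; 0 0 0 0; 0 0 0 0",
)

```text
time: 6.1
tool_pos: [0.4568, -0.1641, 0.2015]
tcp_rot: [2.27, 2.171, 0.001]
wrist_force: [-0.1, 0.2, -2.9]
width: 0.275
grip_force: 49.8
```

Call:
carry_out(
  series="0 0 0.02 0; 0 0.01 0.03 0; 0 0.03 0.02 1; 0 0.04 0 1; 0 0.04 0 1; 0 0.04 0 1; 0 0.04 0 1; 0 0.04 0 1; 0 0.035 0 1; -0.003 0.025 0 1; 0 0.014 0 0.9; 0 0 0 0; 0 0 0 0; 0 0 0 0; 0 0 0 0",
)

```text
time: 7.98
tool_pos: [0.453, 0.1494, 0.2713]
tcp_rot: [2.096, 2.34, -0.0]
wrist_force: [0.5, -0.7, -1.8]
width: 0.274
grip_force: 49.9
```

```bash
python3 - <<'E'
from h import *
im,W,s=wcloud(); cv2.imwrite("pics/w2.png",im)
print(s["tool_pos"],s["wrist_force"])
hsv=cv2.cvtColor(im,cv2.COLOR_BGR2HSV).astype(int); X,Y,Z=W[...,0],W[...,1],W[...,2]
b=(abs(X-.513)<.09)&(abs(Y-.157)<.09)
def rep(l,W,m):
    P=W[m]; print(l,len(P),np.percentile(P,[2,50,98],0).round(4),np.polyfit(P[:,1],P[:,0],1).round(4),cv2.minAreaRect(P[:,:2].astype(np.float32)*1000))
rep("bail w",W,b&(Z>.09)&(Z<.13)&(hsv[...,1]<90)&(X>.49))
rep("lid w",W,b&(Z>.06)&(Z<.085)&(hsv[...,1]>150)&((hsv[...,0]<8)|(hsv[...,0]>172)))
for n in("side","top"):
    im,W=cloud(n); cv2.imwrite(f"pics/{n}2.png",cv2.resize(im[100:300,170:400],None,fx=3.4,fy=2.9) if n=="top" else cv2.resize(im[150:310,210:390],None,fx=4.4,fy=3.7,interpolation=cv2.INTER_CUBIC))
    np.savez(n+"2.npz",im=im,W=W)
    hsv=cv2.cvtColor(im,cv2.COLOR_BGR2HSV).astype(int);X,Y,Z=W[...,0],W[...,1],W[...,2]
    b=(abs(X-.5)<.12)&(abs(Y-.157)<.1)
    P=W[b&(Z>.13)&(Z<.22)]; print(n,len(P)); 
    print(spot_in(n,"hook"))
E
```

```text
[0.45296934 0.14940568 0.27131206] [ 0.49697169 -0.70961816 -1.78558917]
bail w 689 [[0.5035 0.1105 0.0953]
 [0.51   0.1627 0.1089]
 [0.5171 0.204  0.1194]] [-0.107   0.5273] ((511.04638671875, 156.94308471679688), (7.1360907554626465, 98.6905288696289), 6.215939521789551)
lid w 7463 [[0.46   0.1075 0.0726]
 [0.5071 0.1605 0.0742]
 [0.5613 0.2075 0.0757]] [-0.058   0.5198] ((512.5806884765625, 157.76095581054688), (107.64086151123047, 112.45425415039062), 39.38274383544922)
side 244
[{'rect': [318.0, 221.4, 11.3, 14.3], 'score': 0.37}]
top 0
[{'rect': [391.1, 175.6, 6.5, 17.9], 'score': 0.54}]
```

View pics/side2.png

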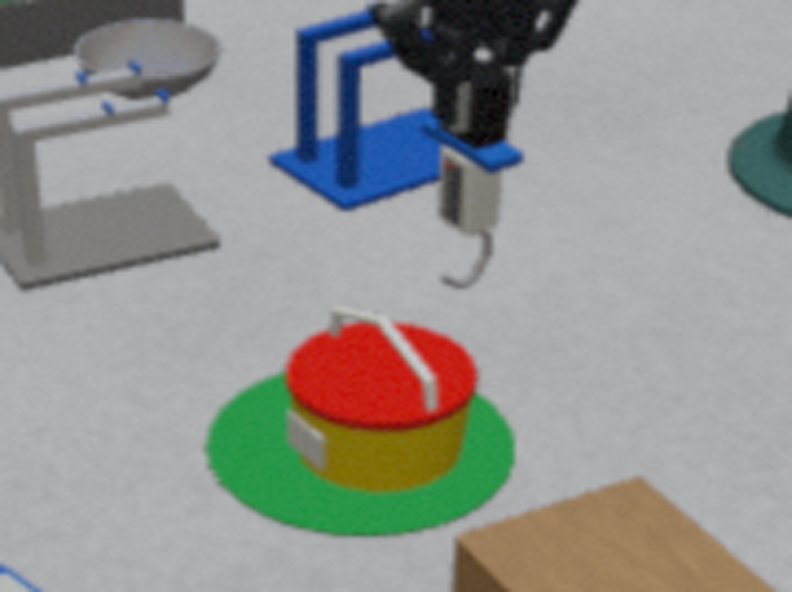

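View pics/w2.png

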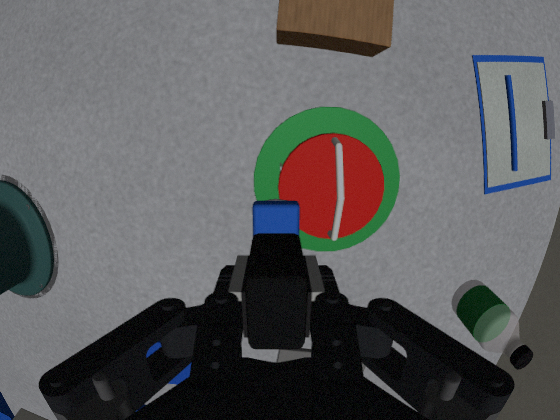

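The scale is held upright, with the hook open toward +x in front of the handle at side crop (465,265), and the handle peak is at (385,320). Next I'll lower it and slide the hook under the bar.

Call:
carry_out(
  series="0 0 -0.015 0; 0 0 -0.015 0; 0 0 -0.005 0; 0 0 0 0; 0.01 0.001 0 0; 0.01 0.001 0 0; 0.01 0.002 0 0; 0.01 0.001 0 0; 0.01 0.001 0 0; 0.009 0.001 0 0; 0 0 0 0; 0 0 0 0; 0 0 0 0; 0 0 0 0",
)

```text
time: 9.98
tool_pos: [0.5116, 0.157, 0.2363]
tcp_rot: [-2.095, -2.341, -0.0]
wrist_force: [0.0, -0.5, -1.6]
width: 0.277
grip_force: 49.8
```

```bash
cat > m.py <<'E'
from h import *
import sys
tag=sys.argv[1]
print(bot.read_state()["time"],bot.read_state()["tool_pos"],bot.read_state()["wrist_force"].round(2))
f=[]
for n in("side","top"):
    im,W=cloud(n); hsv=cv2.cvtColor(im,cv2.COLOR_BGR2HSV).astype(int);X,Y,Z=W[...,0],W[...,1],W[...,2]
    b=(abs(X-.513)<.09)&(abs(Y-.157)<.09)
    m=b&(Z>.06)&(Z<.105)&(hsv[...,1]>150)&((hsv[...,0]<8)|(hsv[...,0]>172))
    lo=(im[...,2].astype(int)*0)
    P=W[m]; print(n,"lid",len(P),np.median(P,0).round(4),cv2.minAreaRect(P[:,:2].astype(np.float32)*1000)[0], "rows",np.nonzero(m)[0].mean().round(2))
    if n=="side":
        cv2.imwrite(f"pics/s{tag}.png",cv2.resize(im[170:300,230:370],None,fx=5.5,fy=4.5,interpolation=cv2.INTER_CUBIC))
E
python3 m.py a
```

```text
9.975 [0.5116347  0.15704829 0.23631725] [ 0.05 -0.52 -1.6 ]
side lid 838 [0.5214 0.1666 0.0724] (514.400634765625, 161.52005004882812) rows 252.0
top lid 282 [0.5105 0.1182 0.0748] (513.8619384765625, 116.1845474243164) rows 217.67
```

View pics/sa.png

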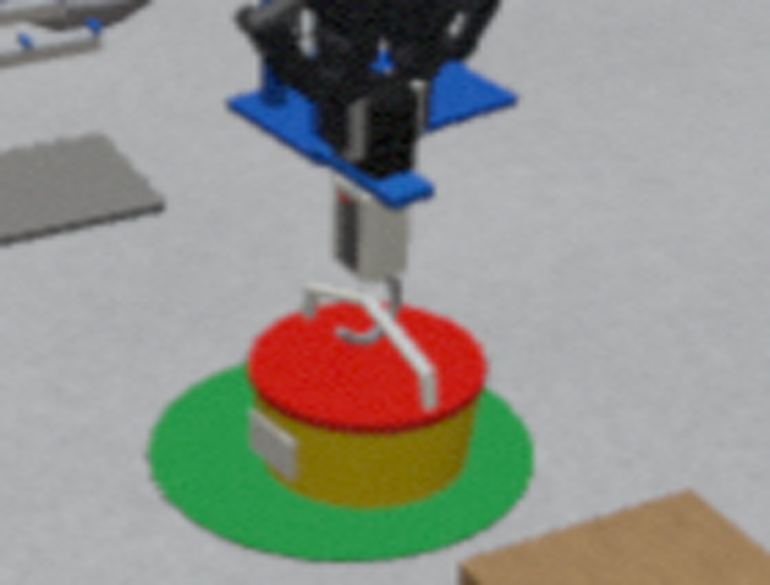

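The hook's bight is now under the bar, with bar and hook at about (360,320) in the crop. I'll lift slowly and watch force and lid height.

Call:
carry_out(
  series="0 0 0.005 0; 0 0 0.005 0; 0 0 0.005 0; 0 0 0.005 0; 0 0 0.003 0; 0 0 0.002 0; 0 0 0.002 0; 0 0 0.002 0; 0 0 0.002 0; 0 0 0.002 0; 0 0 0.002 0; 0 0 0.002 0; 0 0 0.002 0; 0 0 0.002 0; 0 0 0.002 0; 0 0 0 0; 0 0 0 0; 0 0 0 0",
)

```text
time: 12.32
tool_pos: [0.5118, 0.157, 0.2791]
tcp_rot: [-2.095, -2.341, 0.0]
wrist_force: [-0.6, -0.1, -5.5]
width: 0.276
grip_force: 49.6
```

```bash
python3 m.py b
```

```text
12.325 [0.51179526 0.1570364  0.27911547] [-0.58 -0.06 -5.46]
side lid 853 [0.5207 0.166  0.0723] (514.9367065429688, 161.91549682617188) rows 251.89
top lid 369 [0.5104 0.1232 0.0748] (513.8883666992188, 119.04463195800781) rows 217.62
```

Call:
carry_out(
  series="0 0 0.002 0; 0 0 0.002 0; 0 0 0.002 0; 0 0 0 0; 0 0 0 0; 0 0 0 0",
)

```text
time: 13.18
tool_pos: [0.5118, 0.1571, 0.2852]
tcp_rot: [-2.095, -2.341, 0.0]
wrist_force: [-0.3, 1.3, -6.6]
width: 0.274
grip_force: 49.4
```

```bash
python3 m.py c
```

```text
13.175 [0.51182868 0.15707751 0.28518467] [-0.31  1.25 -6.62]
side lid 856 [0.5207 0.1653 0.0723] (514.1734008789062, 160.49978637695312) rows 251.89
top lid 381 [0.5104 0.1233 0.0747] (513.1371459960938, 119.48509979248047) rows 217.59
```

Call:
carry_out(
  series="0 0 0.002 0; 0 0 0.002 0; 0 0 0.002 0; 0 0 0 0; 0 0 0 0; 0 0 0 0",
)

```text
time: 14.02
tool_pos: [0.5118, 0.157, 0.2912]
tcp_rot: [-2.095, -2.341, 0.0]
wrist_force: [-0.5, 0.7, -6.6]
width: 0.274
grip_force: 49.3
```

```bash
python3 m.py d
```

```text
14.025 [0.5118162  0.15702671 0.29117087] [-0.47  0.73 -6.64]
side lid 870 [0.52   0.1646 0.0732] (511.5500793457031, 159.23695373535156) rows 251.39
top lid 410 [0.5103 0.1233 0.0762] (513.7449951171875, 119.73310852050781) rows 217.77
```

Call:
carry_out(
  series="0 0 0.002 0; 0 0 0.002 0; 0 0 0 0; 0 0 0 0; 0 0 0 0; 0 0 0 0",
)

```text
time: 14.88
tool_pos: [0.5118, 0.157, 0.2952]
tcp_rot: [-2.095, -2.341, 0.0]
wrist_force: [-0.2, -0.5, -6.8]
width: 0.277
grip_force: 49.3
```

```bash
python3 m.py e
```

```text
14.875 [0.51183541 0.15704519 0.29518945] [-0.15 -0.52 -6.82]
side lid 870 [0.5208 0.1651 0.0767] (514.2432861328125, 160.84576416015625) rows 250.43
top lid 415 [0.5101 0.123  0.0797] (514.9112548828125, 119.68441009521484) rows 217.6
```

Call:
carry_out(
  series="0 0 0.002 0; 0 0 0.002 0; 0 0 0.001 0; 0 0 0 0; 0 0 0 0; 0 0 0 0; 0 0 0 0; 0 0 0 0",
)

```text
time: 15.98
tool_pos: [0.5119, 0.1571, 0.3003]
tcp_rot: [2.095, 2.341, -0.0]
wrist_force: [0.0, -0.2, -6.6]
width: 0.27
grip_force: 49.3
```

```bash
python3 m.py f
```

```text
15.975 [0.51188397 0.15705177 0.30026026] [ 0.03 -0.18 -6.62]
side lid 852 [0.5202 0.1654 0.0818] (514.6453247070312, 162.0166778564453) rows 248.95
top lid 424 [0.51   0.1249 0.0845] (514.8970947265625, 120.49752044677734) rows 217.44
```

Call:
carry_out(
  series="0 0 0 0; 0 0 0 0; 0 0 0 0; 0 0 0 0; 0 0 0 0; 0 0 0 0; 0 0 0 0; 0 0 0 0; 0 0 0 0; 0 0 0 0; 0 0 0 0; 0 0 0 0; 0 0 0 0; 0 0 0 0; 0 0 0 0; 0 0 0 0; 0 0 0 0; 0 0 0 0; 0 0 0 0; 0 0 0 0",
)

```text
time: 18.58
tool_pos: [0.5119, 0.1571, 0.3003]
tcp_rot: [-2.095, -2.341, -0.0]
wrist_force: [0.1, -0.4, -6.8]
width: 0.275
grip_force: 49.3
```

```bash
python3 m.py g
```

```text
18.575 [0.51187298 0.15707822 0.30028564] [ 0.15 -0.38 -6.76]
side lid 859 [0.5205 0.1648 0.0818] (514.2492065429688, 159.97747802734375) rows 248.91
top lid 421 [0.5099 0.1249 0.0845] (514.85595703125, 120.44126892089844) rows 217.4
```

View pics/sg.png

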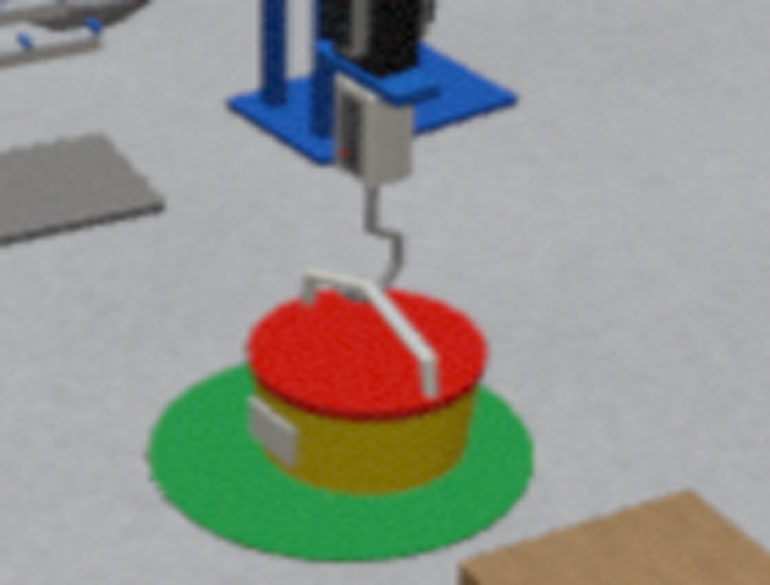

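The bin hangs level and still, about 9.7 mm up, with the handle peak at (365,285). Now I'll lower it softly.

Call:
carry_out(
  series="0 0 -0.001 0; 0 0 -0.001 0; 0 0 -0.001 0; 0 0 -0.001 0; 0 0 -0.001 0; 0 0 -0.001 0; 0 0 -0.001 0; 0 0 -0.001 0; 0 0 -0.001 0; 0 0 -0.001 0; 0 0 -0.001 0; 0 0 -0.001 0; 0 0 -0.001 0; 0 0 -0.003 0; 0 0 -0.004 0; 0 0 -0.004 0; 0 0 -0.004 0; 0 0 -0.004 0; 0 0 -0.004 0; 0 0 -0.004 0",
)

```text
time: 21.18
tool_pos: [0.5119, 0.1571, 0.2603]
tcp_rot: [2.095, 2.341, 0.0]
wrist_force: [-1.5, -1.4, -2.5]
width: 0.273
grip_force: 50.0
```

Call:
carry_out(
  series="0 0 -0.004 0; 0 0 -0.004 0; 0 0 -0.004 0; 0 0 -0.004 0; 0 0 -0.004 0; 0 0 -0.003 0; 0 0 -0.001 0; 0 0 0 0; 0 0 0 0; 0 0 0 0; 0 0 0 0",
)

```text
time: 22.55
tool_pos: [0.5119, 0.1571, 0.2364]
tcp_rot: [2.095, 2.341, 0.0]
wrist_force: [-0.6, -1.2, -2.4]
width: 0.277
grip_force: 50.0
```

```bash
python3 m.py h
```

```text
22.55 [0.51193127 0.1570657  0.23637804] [-0.57 -1.16 -2.43]
side lid 840 [0.5211 0.165  0.0724] (513.950927734375, 160.03744506835938) rows 251.6
top lid 300 [0.5103 0.1181 0.0746] (513.893310546875, 116.06356048583984) rows 217.94
```

View pics/sh.png

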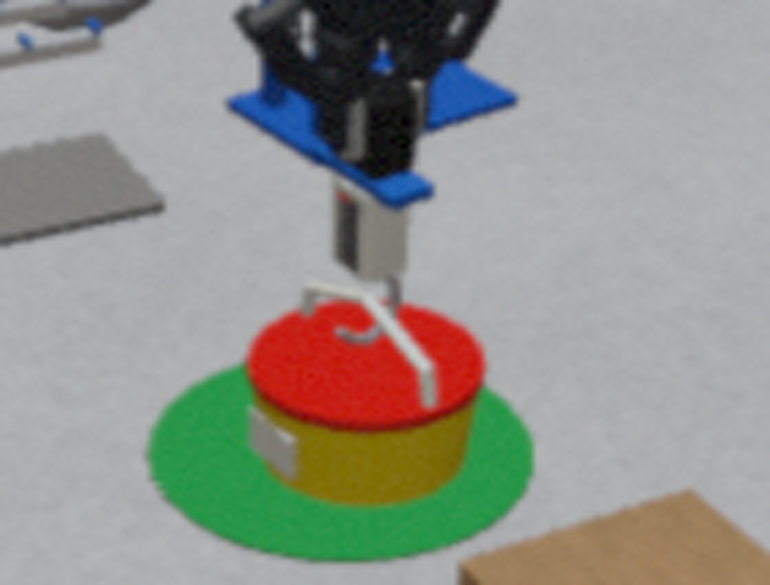

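The bin is back on its mat and the hook hangs free under the bar at (360,335). I'll back out and return to the point in front of the stand.

Call:
carry_out(
  series="-0.009 -0.001 0 0; -0.01 -0.001 0 0; -0.01 -0.001 0 0; -0.01 -0.002 0 0; -0.01 -0.001 0 0; -0.01 -0.001 0 0; 0 0 0 0; 0 0 0.015 0; 0 0 0.02 0; 0.003 -0.014 0 -0.9; 0 -0.025 0 -1; 0 -0.035 0 -1; 0 -0.04 0 -1; 0 -0.04 0 -1; 0 -0.04 0 -1; 0 -0.04 0 -1; 0 -0.04 0 -1; 0 -0.03 0 -1; 0 -0.01 0 0; 0 0 0 0",
)

```text
time: 25.15
tool_pos: [0.4556, -0.1645, 0.2709]
tcp_rot: [-2.272, -2.169, 0.0]
wrist_force: [0.6, 0.8, -1.6]
width: 0.272
grip_force: 50.0
```

Call:
carry_out(
  series="0 0 -0.02 0; 0 0 -0.03 0; 0 0 -0.02 0; 0 0 0 0; 0 0 0 0; 0 0 0 0",
)

```text
time: 25.9
tool_pos: [0.4569, -0.164, 0.2027]
tcp_rot: [2.268, 2.17, 0.002]
wrist_force: [-0.1, 0.2, -2.1]
width: 0.278
grip_force: 49.7
```

Call:
carry_out(
  series="0.02 -0.001 0 0; 0.03 -0.001 0 0; 0.02 -0.001 0 0; 0.009 0 0 0; 0 0 0 0; 0 0 0 0; 0 0 0 0",
)

```text
time: 26.78
tool_pos: [0.5342, -0.1669, 0.2013]
tcp_rot: [-2.271, -2.171, 0.0]
wrist_force: [-0.5, -0.2, -1.6]
width: 0.272
grip_force: 49.9
```

```bash
cat > g.py <<'E'
from h import *
for n in("side","top"):
    im,W=cloud(n); hsv=cv2.cvtColor(im,cv2.COLOR_BGR2HSV).astype(int); X,Y,Z=W[...,0],W[...,1],W[...,2]
    b=(abs(X-.536)<.05)&(abs(Y+.167)<.06)
    P=W[b&(Z>.13)&(Z<.21)&(hsv[...,1]>120)&(hsv[...,0]>95)]; print(n,"blue",len(P),np.percentile(P,[3,50,97],0).round(4) if len(P) else 0)
    if n=="side": cv2.imwrite("pics/stand.png",cv2.resize(im[140:250,190:310],None,fx=6,fy=5,interpolation=cv2.INTER_CUBIC))
E
python3 g.py
```

```text
side blue 75 [[ 0.518  -0.1844  0.1446]
 [ 0.5404 -0.1467  0.1722]
 [ 0.5556 -0.1331  0.1856]]
top blue 77 [[ 0.5184 -0.1524  0.1446]
 [ 0.536  -0.1447  0.1745]
 [ 0.5579 -0.1379  0.1776]]
```

View pics/stand.png

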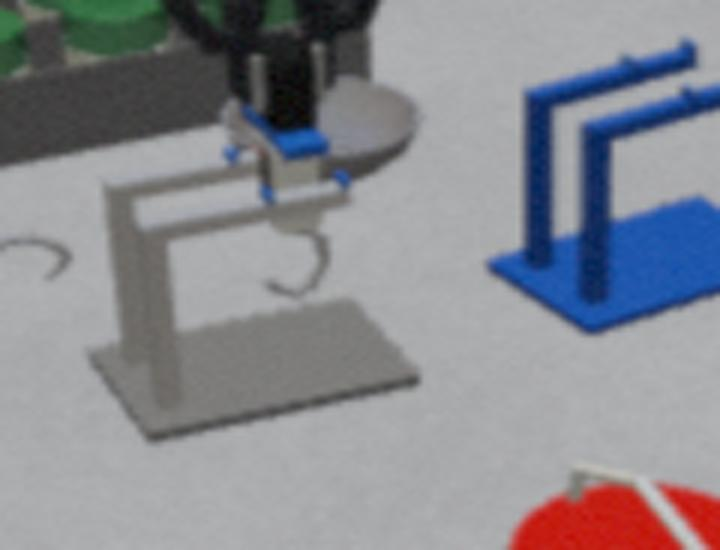

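The shoulder at (300,140) is above the tines, between the lips at (265,195) and (340,180). Lowering.

Call:
carry_out(
  series="0.001 0 -0.006 0; 0 0 -0.006 0; 0 0 -0.005 0; 0 0 -0.003 0; 0 0 -0.002 0; 0 0 -0.001 0; 0 0 -0.001 0; 0 0 0 0; 0 0 0 0; 0 0 0 0",
)

```text
time: 28.12
tool_pos: [0.5359, -0.1669, 0.1774]
tcp_rot: [2.27, 2.171, 0.0]
wrist_force: [0.5, 0.1, -2.1]
width: 0.275
grip_force: 49.9
```

Still carrying the weight, about 1 mm above rest. I'll lower a touch more, then release.

Call:
carry_out(
  series="0 0 -0.001 0; 0 0 -0.0005 0; 0 0 0 0; 0 0 0 0; 0 0 0 0",
)

```text
time: 28.75
tool_pos: [0.536, -0.167, 0.1765]
tcp_rot: [2.27, 2.171, 0.0]
wrist_force: [-1.8, 1.0, 5.3]
width: 0.273
grip_force: 50.7
```

Call:
carry_out(
  series="0 0 0 0; 0 0 0 0; 0 0 0 0; 0 0 0 0; 0 0 0 0; 0 0 0 0; 0 0 0 0; 0 0 0 0",
  jaw=1,
)

```text
time: 29.75
tool_pos: [0.5359, -0.167, 0.1758]
tcp_rot: [2.27, 2.171, -0.0]
wrist_force: [0.5, 0.2, 0.0]
width: 0.998
grip_force: 0.0
```

Call:
carry_out(
  series="0 0 0.01 0; 0 0 0.02 0; 0 0 0.03 0; 0 0 0.04 0; 0 0 0.04 0; 0 0 0 0; 0 0 0 0; 0 0 0 0; 0 0 0 0; 0 0 0 0; 0 0 0 0; 0 0 0 0; 0 0 0 0",
)

```text
time: 31.38
tool_pos: [0.5359, -0.1669, 0.3158]
tcp_rot: [2.271, 2.171, 0.0]
wrist_force: [-0.5, 0.6, -0.0]
width: 1.001
grip_force: 0.0
```

```bash
python3 g.py; python3 m.py z; python3 - <<'E'
from h import *
im,W,s=wcloud(); hsv=cv2.cvtColor(im,cv2.COLOR_BGR2HSV); X,Y,Z=W[...,0],W[...,1],W[...,2]
P=W[(abs(X-.54)<.04)&(abs(Y+.17)<.05)&(Z>.19)&(Z<.21)]
print(np.percentile(P,[2,50,98],0).round(4),cv2.minAreaRect(P[:,:2].astype(np.float32)*1000))
E
```

```text
side blue 82 [[ 0.5192 -0.1922  0.1421]
 [ 0.5434 -0.1476  0.1478]
 [ 0.5542 -0.1331  0.167 ]]
top blue 95 [[ 0.5157 -0.1964  0.1446]
 [ 0.5354 -0.1472  0.1495]
 [ 0.5578 -0.1377  0.2007]]
31.475 [ 0.53589879 -0.16694399  0.31580802] [-0.14  0.56 -0.66]
side lid 869 [0.5193 0.1643 0.0725] (513.7876586914062, 160.07127380371094) rows 251.36
top lid 1266 [0.508  0.1544 0.0746] (512.1630859375, 153.3939666748047) rows 218.45
[[ 0.5249 -0.1845  0.1936]
 [ 0.5364 -0.1662  0.2   ]
 [ 0.5476 -0.1503  0.2016]] ((536.3331909179688, -167.60488891601562), (35.121219635009766, 23.526464462280273), 87.40438079833984)
```

View pics/stand.png

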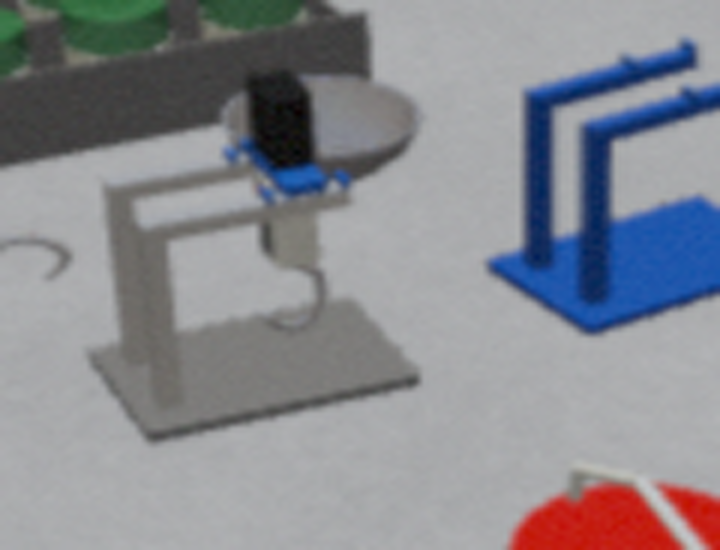

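The scale hangs upright on both tines, with its shoulder at (295,180) between the lips. The bin stands within about 2 mm of its start, so I'm handing in.

```bash
python3 -c "
from workcell import bot
print(bot.finish_job())"
```

```text
the job is handed in; nothing more can be done
None
```

The job is handed in; no verdict came back. The bin hung still about 1 cm clear of its mat for over two seconds and was set back within about 2 mm of its start, and the scale hangs released on its stand.

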